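# Lock a bread rack's guard rail with its R-clip

### The arm

A 7-joint arm with a two-finger parallel gripper is mounted at the origin on the work surface. World frame = base frame: x ahead of the robot, y to its left, z up, the work surface at z = 0. Lengths are in m, angles in rad, forces in N, time in s.
With the tool pointing down it reaches from about 0.425 to 1.025 m from the base axis. Payload 9.4 kg.
Tool frame: the origin (TCP) lies midway between the tips of the shut fingers; the grasp point (between the pads) lies 19 mm behind it (grip_point_offset is the distance from the TCP to the grasp point, in m); z points along the fingers, y is the line along which they close (so a half turn about z gives the same grasp; the last joint's range is limited). The gripper opens to 93 mm and grips with 3 to 60 N. Pads are 15 mm wide; open, the fingers measure 128 mm over their backs; the gripper's body (75 mm by 188 mm) begins 65 mm behind the grasp point.
Start: joints at [1.136, 0.599, -0.003, 1.599, 0.002, 0.943, -0.08], TCP at [0.254, -0.679, 0.219] pointing down, gripper open.
Joint ranges: [-2.57, 2.57], [-0.35, 1.97], [-1.29, 1.29], [0.11, 2.56], [-1.05, 4.19], [0.11, 1.86], [-2.63, 2.63]. Speed limits (rad/s): [2.22, 2.22, 3.01, 3.01, 3.14, 3.14, 3.14].

### API

Orientations are given as [roll, pitch, yaw] about the fixed x, y, z axes, in that order (R = Rz(yaw) Ry(pitch) Rx(roll)).
In Python, from cell import * gives the robot as it stands.
- The arm moves only by the tool jog_arm, never from a script. Its argument "rows" is a list of rows, each a list of 5 numbers: the opening in per cent of the stroke, from 0 (shut) to 100 (fully open), then the shift along the world's x, y, z in cm, then the turn about the world's z in degrees. A call has 1 to 20 rows; each row is the pose to reach, as a shift and turn from the pose commanded when the call began; what a row does not reach only later rows make up. A row lasts 1/10 s, in which the tool goes at most 50 mm and 8.59 degrees, less where a joint would pass 70% of its speed; a pose out of reach is approached as far as the arm can. A call with a gripper value outside its range is refused whole. The fingers move at their own pace and stop on an object; the grip force is fixed at half the most. Time passes only in rows, so rows that repeat a pose let the fingers close. It gives the time, the measured TCP pose, the force, the opening and the grip force at its end, in the units of the state.
- observe(): the state, without advancing time (a new reading comes with each control period).
- capture(name): name is "scene" or "side" or "wrist"; returns the picture (480x640x3 uint8, red, green, blue); there is no depth.
- camera_model(name): a dict with "K" (3x3 intrinsics, pixels), "D" ([k1, k2, p1, p2, k3] as OpenCV has them; the pictures are not rectified), "rvec" (rotation vector, rad) and "tvec" (3), from world to camera coordinates, as OpenCV has them; the wrist camera has in their place "mount" (4x4, takes a point from camera to tool coordinates, whose origin is the TCP and whose axes are the flange's). Camera axes: x right, y down, z forward; pixel columns grow to the right and rows downward; lengths in m; the calibration is good to about 2 mm. A picture is of the moment at which its call begins: read the wrist's pose just before it. camera_model takes no time and is no camera call.
- sign_off(): hands the job in; it is judged then, once.
The state is a dict: "time": time; "qpos": joint angles; "qd": joint speeds; "joint_efforts": joint torques, N m; "eef_pos": TCP position; "eef_rot": TCP orientation; "contact_force": force on the tool from outside, world axes, zero at the start; "wrist_torque": the same for the moment, N m; "finger_gap": opening from 0.0 (shut) to 1.0 (fully open); "finger_force": force on a finger pad.
Only numpy, scipy, OpenCV 4.12 (cv2) and the standard library are available. Lean on these libraries where they do the work, as an engineer would, in place of code of your own. Each camera call takes 0.05 s, during which the arm holds its last target. There are 200 camera calls.

### The job

Take the orange-headed R-clip out of the wooden parking block and push its straight leg down through the cross-drilled pin at the end of the bread rack's chrome guard rail, until its bow springs over the pin; then let go and leave it there. Do it gently, by feel: the rail slides a little in its brackets, so the hole is not exactly where it is reported. Leave the blue-headed clip parked and do not disturb the bread or the other things about.

Things in the scene. Friction and masses are not known exactly. Their poses are not given: they have to be found in the camera images.
- clip_head (a point): Centre of the orange plastic tab of the R-clip to be fitted: 26 mm along its x, 14 mm thick along its y, 22 mm tall along z, flat faces; grasp it across either pair of sides. It starts 91 mm above the table, z up, in its slot in the parking block. Fitted, it stands 55 to 61 mm above the pin's axis.
- clip: The orange clip as a whole, same origin and axes as clip_head; about 70 g. Under the tab is a double steel coil, 18 x 12 x 20 mm, ending 31 mm below the origin, which rests on the block's top; under that the leg and the bow. Lift it straight up 60 mm or more to clear the block. Pressing it on rack or rail with over 25 N spoils it.
- clip_tip (a point): Blunt end (0.8 mm chamfer) of the clip's straight leg: round, 5 mm diameter, straight down on clip_head's own z axis from the coil to this point, 83 mm below clip_head. The bow hangs beside it on the clip's +x side and ends 2 mm higher.
- bow (a joint): How far the bow is sprung open, rad: 0 closed, about 0.10 while its throat passes the pin's widest part, then back to nearly 0 (under 0.04) once over.
- clip_throat (a point): Narrowest place of the bow (moves with it), 70 mm below clip_head: the 5 mm wire's centre is 8.5 mm from the leg's axis there. Above it the bow bulges round the pin (outside 16 mm from the leg's axis, 59 mm below clip_head), below it flares out as a lead-in. Bow and leg lie in the clip's x-z plane. Snapping over takes roughly 5 to 15 N downwards.
- rail_end (a point): Nominal centre of the cross hole in the pin at the guard rail's end, 85 mm above the table. Its y axis is the rail's axis, pin's free end to -y, rack to +y, z up. The rail slides very stiffly (25 N) and cannot turn: the real hole is anywhere within 13 mm of this point either way along y; x and z are true. The clip's y axis must lie along the rail; its bow may go on either side.
- pin_top (a point): On top of the pin, 10 mm straight above rail_end. The pin is chrome, level, round, 20 mm diameter; its hole is vertical, square, 7.5 mm wide, right through, open below. The pin ends 14 mm beyond the real hole; on the other side it runs on plain to the bracket, whose near face is 45 mm to +y of this point and whose top is 104 mm above the table.
- rack: The fixed slatted bread rack with the guard rail: origin on the table right below rail_end, same axes. It reaches 260 mm to +x and 440 mm to +y; its slats are 50 mm above the table, bread on it up to 105 mm. It has nothing within 45 mm of rail_end but the pin.
- park: Fixed light-wood parking block, 200 mm along its x, 56 mm along y, 60 mm tall; origin at the centre of its underside. The two clips stand in slots 55 mm either side of its middle, their x axes along the block's x; each slot is 8 mm wide along y, 26 mm long. Which clip stands in which slot varies.
- spare_head (a point): Centre of the blue tab of the spare R-clip, same shape and size as the orange one, standing in the other slot; to be left alone.
- roll_a: Golden bread roll on the rack, 84 mm diameter, 50 mm high; origin at the centre of its underside.
- roll_b: Brown bread roll on the rack, 90 mm diameter, 55 mm high; origin at the centre of its underside.
- ring_loaf: Ring-shaped loaf on the rack, 104 mm diameter, 36 mm high; origin at the centre of its underside.
- cob: Large round loaf on the table, 140 mm diameter, 75 mm high; origin at the centre of its underside.
- scraper: Steel dough scraper with a black grip, 107 x 130 x 17 mm, lying on the table; origin under its middle.
- seed_jar: Jar of seeds with a steel cap, 72 mm diameter, 110 mm high; origin at the centre of its underside.
- brush: Pastry brush lying on the table; origin under its middle.
Mind the look-alikes: they are no part of the job. Leave any green or purple look-alike of the clip alone.

How it is judged:
By the outcome, as a careful person would: the job done as asked, in the order asked, and still so for the second after the job is handed in, with the robot touching nothing.
It also fails if it takes over 64 s, if anything falls off the work surface, if the arm or the gripper's body presses on something with over 40 N, if the wrist force passes 120 N, or if a joint passes its speed limit or range.

## Working session

There is one attempt and no reset: what is moved stays moved. The work goes in short steps, Python scripts to look and compute and a tool call to move; the robot and the scene stay as the last step left them, time stands still between calls to the robot, and variables do not carry over. Pictures are saved under pics/ and viewed, at most 10 in all, crops included, and the job is handed in when it is done.

Besides the shell and the picture viewer there is one more tool, called as name(argument=value, ...), one argument or row to a line, values as JSON. jog_arm: Moves the arm, as the interface text tells. Its arguments: {"type":"object","properties":{"rows":{"type":"array"}},"required":["rows"]}

```bash
ls; mkdir -p pics
python3 - <<'E'
from cell import *
import cv2
s=observe(); print(s)
for n in("scene","side"):
    im=capture(n); cv2.imwrite(f"pics/{n}0.png",im[:,:,::-1]); print(camera_model(n))
print(camera_model("wrist"))
E
```

```text
pics
{'time': 0.0, 'qpos': array([ 1.13629513,  0.60012142, -0.00252203,  1.60012261,  0.00180471,
        0.94290078, -0.07978041]), 'qd': array([-1.61619919e-03,  3.19948227e-05, -2.49209852e-04,  9.15232884e-04,
       -5.35822145e-04,  1.61626893e-03, -6.63735086e-04]), 'joint_efforts': array([-2.00985651e-04, -7.65061998e+01,  1.49715308e+00, -2.52352273e+01,
       -5.23107068e-02,  1.70029578e-02,  1.54473619e-04]), 'eef_pos': array([ 0.25370497, -0.6786407 ,  0.21776555]), 'eef_rot': array([-3.14005039e+00,  1.57959984e-04,  3.57864665e-01]), 'contact_force': array([-0.85138116, -0.6462799 ,  0.86102947]), 'wrist_torque': array([ 0.03879169, -0.03557935, -0.00095105]), 'finger_force': 0.0, 'finger_gap': 1.0021073650166166}
{'K': array([[555.87018074,   0.        , 319.54066877],
       [  0.        , 555.87018074, 240.33681618],
       [  0.        ,   0.        ,   1.        ]]), 'D': array([-0.06974012,  0.        ,  0.        ,  0.        ,  0.        ]), 'rvec': array([ 1.83530485,  1.57280198, -0.72892177]), 'tvec': array([-0.09822757, -0.23662146,  1.80938226])}
{'K': a
[... 230 characters left out ...]
vec': array([ 2.04792753, -0.59468229,  0.31244492]), 'tvec': array([-0.40910517,  0.25622927,  1.27968623])}
{'K': array([[338.22546332,   0.        , 319.3476936 ],
       [  0.        , 338.22546332, 246.08325058],
       [  0.        ,   0.        ,   1.        ]]), 'D': array([-0.05679843,  0.        ,  0.        ,  0.        ,  0.        ]), 'mount': array([[ 7.88535076e-04, -9.63088942e-01, -2.69182220e-01,
         7.49578700e-02],
       [ 9.99998270e-01,  1.21286563e-03, -1.41006255e-03,
         3.55274001e-04],
       [ 1.68449751e-03, -2.69180642e-01,  9.63088233e-01,
        -1.65965170e-01],
       [ 0.00000000e+00,  0.00000000e+00,  0.00000000e+00,
         1.00000000e+00]])}
```

View pics/scene0.png

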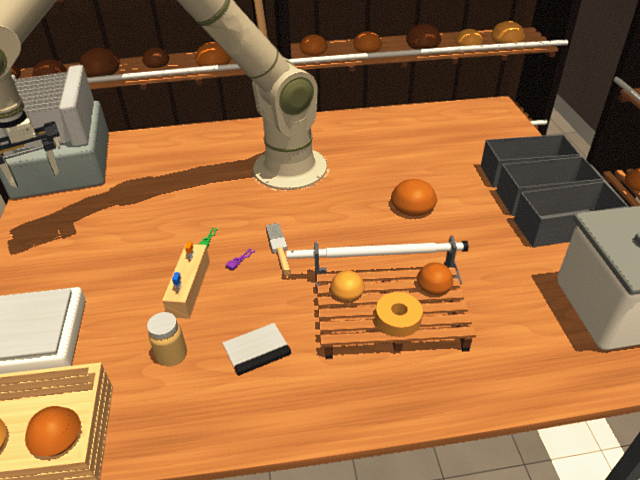

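View pics/side0.png

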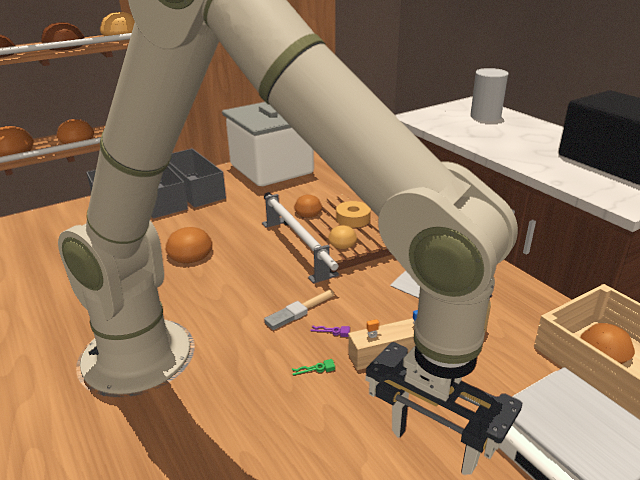

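The scene view shows the orange head at about (189,247), the blue head at (177,279), and the pin's free end at about (288,254). In the side view the orange head is at (372,325) and the pin end at about (335,266).

```bash
cat > h.py <<'E'
from cell import *
import cv2, numpy as np
from scipy.spatial.transform import Rotation as R
def pose(n,s=None):
    c=camera_model(n)
    if n=="wrist":
        T=np.eye(4);T[:3,:3]=R.from_euler('xyz',s['eef_rot']).as_matrix();T[:3,3]=s['eef_pos']
        T=T@c['mount']
    else:
        T=np.eye(4);T[:3,:3]=cv2.Rodrigues(c['rvec'])[0];T[:3,3]=c['tvec'];T=np.linalg.inv(T)
    return c,T
def ray(n,uv,s=None):
    c,T=pose(n,s)
    p=cv2.undistortPoints(np.array([[uv]],float),c['K'],c['D'])[0,0]
    d=T[:3,:3]@np.r_[p,1]; return T[:3,3],d/np.linalg.norm(d)
def onz(n,uv,z,s=None):
    o,d=ray(n,uv,s); return o+d*(z-o[2])/d[2]
def tri(rays):
    A=sum(np.eye(3)-np.outer(d,d) for o,d in rays); b=sum((np.eye(3)-np.outer(d,d))@o for o,d in rays)
    return np.linalg.solve(A,b)
def proj(n,P,s=None):
    c,T=pose(n,s);I=np.linalg.inv(T)
    return cv2.projectPoints(np.atleast_2d(np.array(P,float)),cv2.Rodrigues(I[:3,:3])[0],I[:3,3],c['K'],c['D'])[0][:,0]
def blobs(im,lo,hi,box=None,amin=15):
    h=cv2.cvtColor(im,cv2.COLOR_RGB2HSV); m=cv2.inRange(h,lo,hi)
    if box: k=np.zeros_like(m);k[box[1]:box[3],box[0]:box[2]]=1;m*=k
    n,l,st,ce=cv2.connectedComponentsWithStats(m)
    return [(st[i].tolist(),ce[i].round(1).tolist()) for i in range(1,n) if st[i][4]>=amin]
E
python3 - <<'E'
from h import *
a=cv2.imread("pics/scene0.png")[:,:,::-1].copy();b=cv2.imread("pics/side0.png")[:,:,::-1].copy()
for n,im,bx,bb in(("scene",a,(180,238,200,258),(168,268,186,290)),("side",b,(360,315,385,336),(408,305,425,325))):
    print(n,"orange",blobs(im,(8,190,170),(20,255,255),bx,8),"blue",blobs(im,(100,120,80),(125,255,255),bb,8))
for uv in((188.5,246.5),(177,278.5)): print(onz("scene",uv,.091))
print(onz("side",(372.5,325),.091))
print("pin",onz("scene",(288,254),.085),onz("scene",(465,246),.085),onz("side",(335,266),.085))
A=cv2.resize(a[215:305,150:300],None,fx=5.3,fy=5.3,interpolation=cv2.INTER_CUBIC)[:,:,::-1]
cv2.imwrite("pics/c1.png",A[:, :800])
B=cv2.resize(b[180:290,255:345],None,fx=5.3,fy=5.3,interpolation=cv2.INTER_CUBIC)[:,:,::-1]
cv2.imwrite("pics/c2.png",B)
E
```

```text
scene orange [([185, 241, 8, 11, 49], [188.3, 244.8])] blue [([173, 273, 7, 12, 65], [175.9, 278.4])]
side orange [([367, 320, 12, 6, 32], [372.7, 322.1])] blue [([413, 310, 5, 10, 35], [414.8, 314.4])]
[ 0.43842443 -0.29652656  0.091     ]
[ 0.54881156 -0.32036764  0.091     ]
[ 0.44071631 -0.29528097  0.091     ]
pin [ 0.5011083  -0.05082156  0.085     ] [0.54566497 0.3897378  0.085     ] [ 0.50391263 -0.05266089  0.085     ]
```

View pics/c1.png

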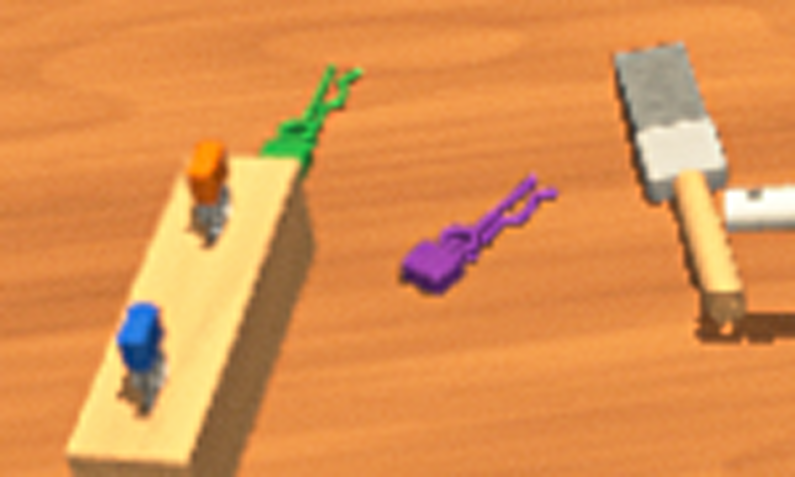

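The crop shows the orange tab at about (189,247), the blue tab at (177,279), and a dark hole mark on top of the pin near (292.5,251.4). The green and purple look-alikes lie flat on the table.

jog_arm(
  rows=[
    [100,4,8,0,-8],
    [100,8,16.5,0,-16],
    [100,12,25,0,-24],
    [100,16,33,0,-32.5],
    [100,18.6,38.3,0,-32.5],
    [100,18.6,38.3,0,-32.5],
    [100,18.6,38.3,0,-32.5],
    [100,18.6,38.3,0,-32.5],
    [100,18.6,38.3,0,-32.5],
    [100,18.6,38.3,0,-32.5],
    [100,18.6,38.3,0,-32.5],
    [100,18.6,38.3,0,-32.5],
    [100,18.6,38.3,0,-32.5],
  ],
)

```text
time: 1.4
eef_pos: [0.4391, -0.2975, 0.2185]
eef_rot: [3.141, 0.0, -0.212]
contact_force: [-0.0, -0.4, -0.5]
finger_gap: 1.001
finger_force: 0.0
```

Run:
```python
from h import *
s=observe();im=capture("wrist");cv2.imwrite("pics/w1.png",im[:,:,::-1])
print(s['time'],s['eef_pos'],np.degrees(s['eef_rot']),s['contact_force'])
b=blobs(im,(8,190,120),(20,255,255),None,60);print(b)
c=blobs(im,(100,120,60),(125,255,255),None,60);print(c)
print(proj("wrist",[[.4395,-.296,.102],[.5488,-.320,.102]],s))
a=capture("scene");cv2.imwrite("pics/scene1.png",a[:,:,::-1])
```

```text
1.4 [ 0.43909631 -0.29746073  0.21854941] [ 1.79976170e+02  1.56734871e-02 -1.21368560e+01] [-0.02332536 -0.37998559 -0.52304242]
[]
[([315, 87, 16, 34, 507], [322.7, 103.8])]
[[317.75332432 241.34720697]
 [318.318106   103.22250003]]
```

View pics/w1.png

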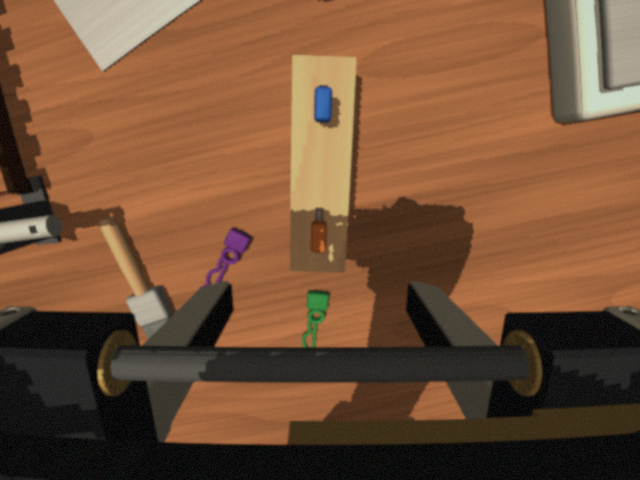

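The wrist view shows the orange tab (in shade) at (319,236), the blue tab at (323,104), and the pin end at (60,228) with its dark hole at about (33,229).

Run:
```python
from h import *
im=cv2.imread("pics/w1.png")[:,:,::-1].copy()
s=dict(eef_pos=np.array([ 0.43909631,-0.29746073,0.21854941]),eef_rot=np.radians([179.976170,.0156734871,-12.1368560]))
b=blobs(im,(3,150,50),(14,255,190),(305,200,335,262),60);print(b)
hsv=cv2.cvtColor(im,cv2.COLOR_RGB2HSV);print(hsv[236,312:328].tolist())
o=onz("wrist",(319,236),.102,s);bl=onz("wrist",(322.7,103.8),.102,s)
print(o,bl,np.degrees(np.arctan2(*(bl-o)[[1,0]])),np.linalg.norm(bl-o))
print("hole",onz("wrist",(33,229),.095,s),"end",onz("wrist",(60,228),.085,s),"scene hole",onz("scene",(292.5,251.4),.095))
# rail axis line in scene image, white pixels: centre line of rail
a=cv2.imread("pics/scene0.png")[:,:,::-1];h=cv2.cvtColor(a.copy(),cv2.COLOR_RGB2HSV)
P=[]
for x in range(330,440,5):
    col=[y for y in range(235,262) if h[y,x,1]<60 and h[y,x,2]>110]
    P.append((x,np.mean(col),len(col)))
print(np.round(P[::4],1))
Q=np.array([onz("scene",p[:2],.085) for p in P]);v=np.polyfit(Q[:,1],Q[:,0],1);print(v,np.degrees(np.arctan(v[0])),[np.polyval(v,y) for y in(-.06,-.03)])
g=cv2.imread("pics/w1.png")[200:270,0:90];
cv2.imwrite("pics/c3.png",np.hstack([cv2.resize(g,(450,350)),cv2.resize(im[200:270,280:350,::-1],(350,350))]))
```

```text
[([310, 220, 18, 34, 497], [318.3, 236.3])]
[[11, 194, 101], [10, 189, 109], [10, 193, 111], [11, 201, 113], [11, 201, 114], [10, 194, 113], [11, 196, 113], [11, 196, 112], [11, 199, 114], [10, 195, 114], [11, 200, 111], [10, 210, 108], [10, 191, 104], [10, 191, 99], [12, 171, 97], [14, 142, 104]]
[ 0.44392847 -0.29805181  0.102     ] [ 0.54766261 -0.32326528  0.102     ] -13.661316250554306 0.10675435055548835
hole [ 0.50404804 -0.04247667  0.095     ] end [ 0.4986811  -0.06071058  0.085     ] scene hole [ 0.50436712 -0.03942321  0.095     ]
[[330. 252.   9.]
 [350. 251.   9.]
 [370. 250.   9.]
 [390. 249.   9.]
 [410. 248.   9.]
 [430. 247.   9.]]
[0.09401479 0.50630944] 5.3708636876883755 [np.float64(0.5006685549631946), np.float64(0.5034889985818432)]
```

View pics/c3.png

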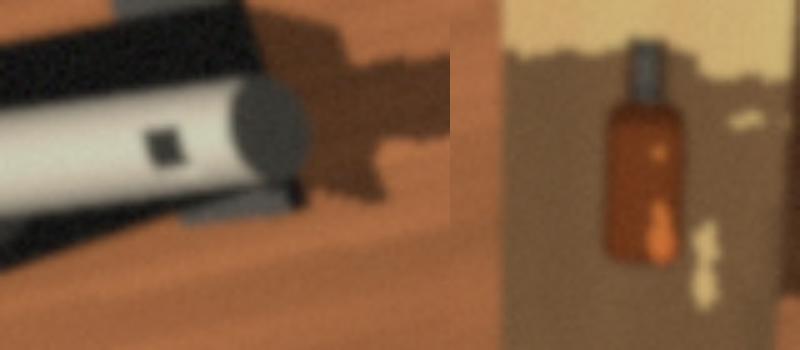

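The crop shows the pin's square hole at about (32.8,229.5) and its end face at (54,225). The orange tab spans about u 311–327 and v 220–253.

jog_arm(
  rows=[
    [100,0.2,0,-3,0],
    [100,0.2,0,-6,0],
    [100,0.2,0,-9,0],
    [100,0.2,0,-11.5,0],
    [100,0.2,0,-13.5,0],
    [100,0.2,0,-14.6,0],
    [100,0.2,0,-14.6,0],
    [100,0.2,0,-14.6,0],
  ],
)

```text
time: 2.3
eef_pos: [0.4419, -0.2965, 0.073]
eef_rot: [3.141, -0.0, -0.21]
contact_force: [0.1, -0.4, -0.5]
finger_gap: 0.998
finger_force: 0.0
```

Run:
```python
from h import *
s=observe();im=capture("wrist");cv2.imwrite("pics/w2.png",im[:,:,::-1])
print(s['time'],s['eef_pos'],np.degrees(s['eef_rot']),s['contact_force'])
print(blobs(im,(3,140,50),(20,255,255),(240,150,400,480),150))
print(proj("wrist",[[.4415,-.297,.102],[.4415,-.297,.091]],s))
```

```text
2.3 [ 0.44193277 -0.29652685  0.07301978] [ 1.79991704e+02 -8.15281455e-03 -1.20324455e+01] [ 0.06207862 -0.36732423 -0.45523631]
[([240, 150, 34, 198, 6190], [255.2, 249.6]), ([364, 150, 36, 198, 5108], [385.9, 259.1]), ([304, 283, 34, 65, 1971], [320.8, 315.0]), ([240, 381, 160, 65, 8555], [318.4, 413.7])]
[[320.59153349 324.97815801]
 [320.53630924 313.75664174]]
```

View pics/w2.png

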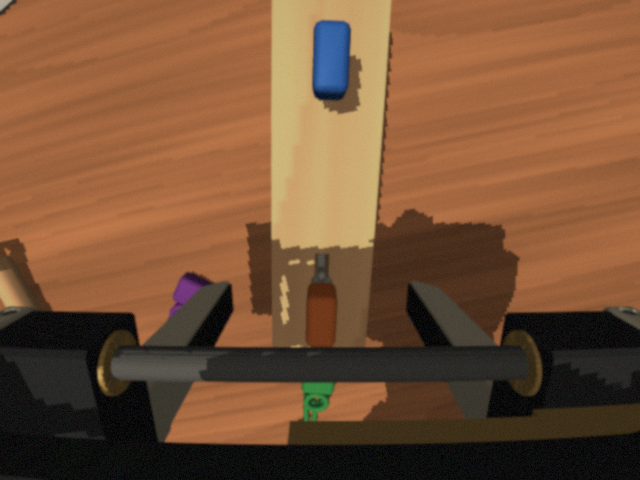

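The tab sits at u≈321, midway between the fingers (u 232 and 408), so it is centred. I'll close the gripper now.

jog_arm(
  rows=[
    [60,0,0,0,0],
    [40,0,0,0,0],
    [25,0,0,0,0],
    [15,0,0,0,0],
    [5,0,0,0,0],
    [0,0,0,0,0],
    [0,0,0,0,0],
    [0,0,0,0,0],
    [0,0,0,0,0],
    [0,0,0,0,0],
  ],
)

```text
time: 3.35
eef_pos: [0.4419, -0.2961, 0.0726]
eef_rot: [-3.142, 0.0, -0.209]
contact_force: [-0.5, 0.0, 0.1]
finger_gap: 0.188
finger_force: 0.0
```

jog_arm(
  rows=[
    [0,0,0,0,0],
    [0,0,0,0,0],
    [0,0,0,0,0],
    [0,0,0,0,0],
  ],
)

```text
time: 3.75
eef_pos: [0.4418, -0.2961, 0.0726]
eef_rot: [-3.142, 0.0, -0.209]
contact_force: [-0.4, 0.7, -1.6]
finger_gap: 0.147
finger_force: 30.0
```

jog_arm(
  rows=[
    [0,0,0,0.5,0],
    [0,0,0,1.5,0],
    [0,0,0,3,0],
    [0,0,0,5,0],
    [0,0,0,7,0],
    [0,0,0,9,0],
    [0,0,0,11,0],
    [0,0,0,12,0],
    [0,0,0,12,0],
    [0,0,0,12,0],
  ],
)

```text
time: 4.75
eef_pos: [0.4417, -0.2959, 0.1925]
eef_rot: [-3.142, -0.0, -0.209]
contact_force: [0.3, 0.1, -0.8]
finger_gap: 0.145
finger_force: 30.0
```

Run:
```python
from h import *
s=observe()
print(s['time'],s['eef_pos'],np.degrees(s['eef_rot']),s['contact_force'],s['wrist_torque'])
w=capture("wrist");a=capture("scene");b=capture("side")
print("tab",blobs(w,(3,140,50),(20,255,255),(300,250,345,350),100))
x,y=proj("scene",s['eef_pos'])[0].astype(int);x2,y2=proj("side",s['eef_pos'])[0].astype(int);print(x,y,x2,y2)
A=cv2.resize(a[y-55:y+55,x-35:x+35],None,fx=5,fy=5);B=cv2.resize(b[y2-55:y2+55,x2-35:x2+35],None,fx=5,fy=5)
cv2.imwrite("pics/c4.png",np.hstack([A,B])[:,:,::-1])
cv2.imwrite("pics/w3.png",w[:,:,::-1])
```

```text
4.75 [ 0.44174862 -0.29589126  0.19247232] [-1.79995053e+02 -1.27210448e-03 -1.19924213e+01] [ 0.32582955  0.12919949 -0.84358235] [ 0.09304141  0.00392679 -0.03279853]
tab [([303, 283, 34, 65, 1986], [319.2, 315.6])]
181 216 374 286
```

View pics/c4.png

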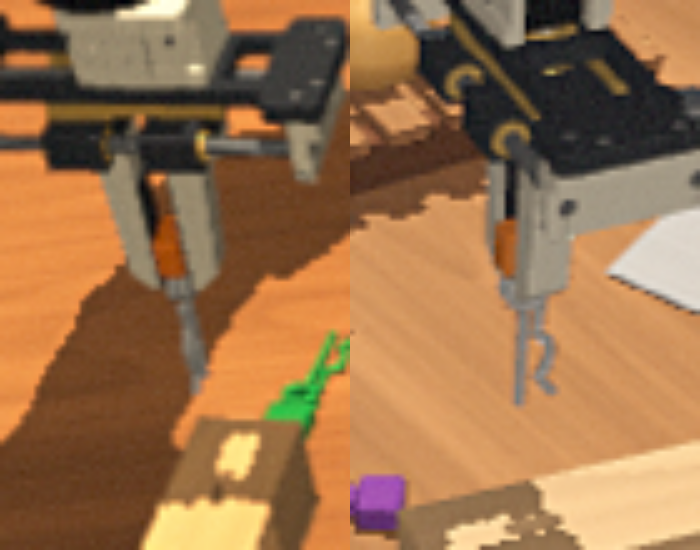

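The clip hangs straight in the grip, with the bow on the +x side. The tip is at about (185,239) in the scene view and (372.8,311.6) in the side view.

Run:
```python
from h import *
t=tri([ray("scene",(185,239)),ray("side",(372.8,311.6))]);print("tip",t,t-np.array([.44175,-.29589,.19247]))
print(onz("scene",(185,239),.128),onz("side",(372.8,311.6),.128))
s=dict(eef_pos=np.array([ 0.43909631,-0.29746073,0.21854941]),eef_rot=np.radians([179.976170,.0156734871,-12.1368560]))
e=onz("wrist",(54,226),.085,s);h=onz("wrist",(32.8,229.5),.095,s);print(h,e,h-e, e+.014*np.array([.094,.996,0]))
# rail yaw in wrist picture w1: edges
g=cv2.imread("pics/w1.png",0).astype(int)
P=[]
for x in range(4,44,4):
    d=np.diff(g[205:250,x]);P.append((x,205+np.argmax(d),205+np.argmin(d)))
print(P)
```

```text
tip [ 0.44346267 -0.29628123  0.12429202] [ 0.00171267 -0.00039123 -0.06817798]
[ 0.45160777 -0.29818569  0.128     ] [ 0.43988169 -0.29533247  0.128     ]
[ 0.50365502 -0.04207286  0.095     ] [ 0.50178777 -0.05554817  0.085     ] [0.00186726 0.01347531 0.01      ] [ 0.50310377 -0.04160417  0.085     ]
[(4, np.int64(221), np.int64(242)), (8, np.int64(220), np.int64(241)), (12, np.int64(220), np.int64(241)), (16, np.int64(219), np.int64(240)), (20, np.int64(219), np.int64(239)), (24, np.int64(218), np.int64(240)), (28, np.int64(218), np.int64(239)), (32, np.int64(217), np.int64(225)), (36, np.int64(216), np.int64(238)), (40, np.int64(216), np.int64(237))]
```

jog_arm(
  rows=[
    [0,0.5,2,0,0],
    [0,1.2,5,0,1],
    [0,2.1,9,0,3],
    [0,3,13,0,5],
    [0,4,17,0,6.5],
    [0,5,20.5,0,6.5],
    [0,5.6,23,0,6.5],
    [0,6,24.7,0,6.5],
    [0,6.1,25.4,-1,6.5],
    [0,6.1,25.4,-1.7,6.5],
    [0,6.1,25.4,-1.7,6.5],
    [0,6.1,25.4,-1.7,6.5],
    [0,6.1,25.4,-1.7,6.5],
    [0,6.1,25.4,-1.7,6.5],
  ],
)

```text
time: 6.3
eef_pos: [0.5029, -0.0428, 0.1758]
eef_rot: [3.142, -0.0, -0.097]
contact_force: [-0.1, 0.4, -1.7]
finger_gap: 0.15
finger_force: 30.0
```

Run:
```python
from h import *
s=observe()
print(s['time'],s['eef_pos'],np.degrees(s['eef_rot']),s['contact_force'],s['wrist_torque'])
w=capture("wrist");a=capture("scene");b=capture("side")
for n,i in(("w4",w),("a4",a),("b4",b)): cv2.imwrite(f"pics/{n}.png",i[:,:,::-1])
p=np.array([.503,-.041,.095]);q=[proj("scene",p)[0],proj("side",p)[0],proj("wrist",p,s)[0]];print(np.round(q,1))
def crop(im,c,hw,f,lab=None):
    x,y=int(c[0]),int(c[1]);x0=max(x-hw[0],0);y0=max(y-hw[1],0);print(x0,y0,f);return cv2.resize(im[y0:y0+2*hw[1],x0:x0+2*hw[0]],None,fx=f,fy=f,interpolation=cv2.INTER_CUBIC)
A=crop(a,q[0]-[0,12],(22,33),9);B=crop(b,q[1]-[0,12],(22,33),9)
cv2.imwrite("pics/c5.png",np.hstack([A,B])[:,:,::-1])
```

```text
6.3 [ 0.50289303 -0.04279984  0.17581666] [ 1.79996343e+02 -1.74400320e-02 -5.57150177e+00] [-0.13444856  0.4000906  -1.68453155] [ 0.03270719  0.00877037 -0.06391196]
[[291.8 251.1]
 [332.2 260.7]
 [317.1 253.7]]
269 206 9
310 215 9
```

View pics/c5.png

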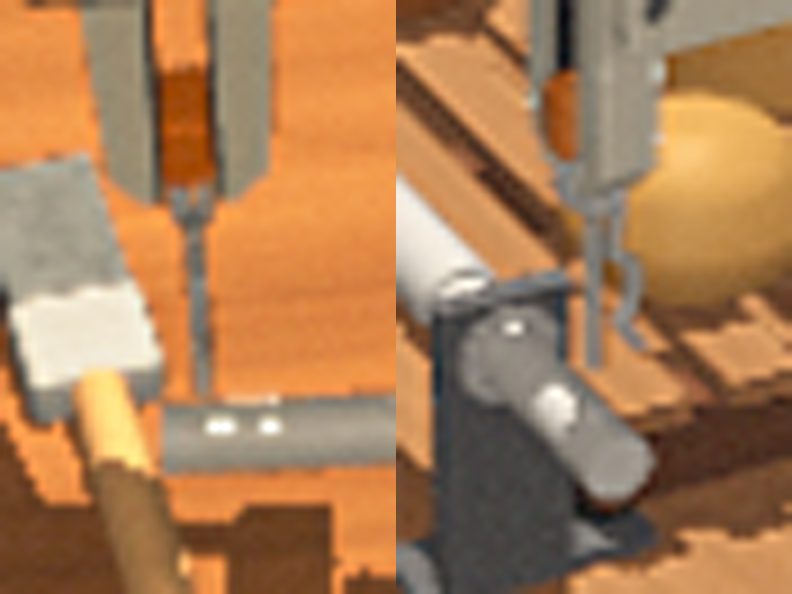

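View pics/w4.png

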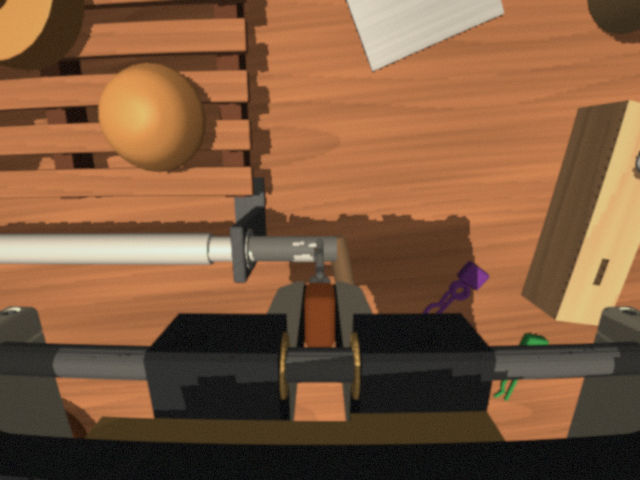

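The scene crop shows the tip at about (291.8,249.3) and the pin's end face at (287.1,254.9). In the side crop the tip is at (332,255.6) and the pin's end centre at (334.9,266.7). The shadow hides the hole, and the bow is on +x.

Run:
```python
from h import *
tcp=np.array([.50289,-.0428,.17582])
t=tri([ray("scene",(291.8,249.3)),ray("side",(332,255.6))]);print("tip",t,t-tcp)
e=tri([ray("scene",(287.1,254.9)),ray("side",(334.9,266.7))]);u=np.array([.095,.9955,0]);print("end",e,"hole",e+.014*u)
zt=tcp[2]-.0646
print("tip planes",onz("scene",(291.8,249.3),zt),onz("side",(332,255.6),zt))
print("end planes",onz("scene",(287.1,254.9),.085),onz("side",(334.9,266.7),.085))
```

```text
tip [ 0.50611303 -0.03911971  0.10626597] [ 0.00322303  0.00368029 -0.06955403]
end [ 0.50291658 -0.05344095  0.08382019] hole [ 0.50424658 -0.03950395  0.08382019]
tip planes [ 0.51419941 -0.04133746  0.11122   ] [ 0.50192443 -0.04195877  0.11122   ]
end planes [ 0.50398784 -0.05335525  0.085     ] [ 0.50195383 -0.0551714   0.085     ]
```

jog_arm(
  rows=[
    [0,0,-2,0,0],
    [0,0,-5,0,0],
    [0,0,-6,0,0],
    [0,0,-6,-1.3,0],
    [0,0,-6,-1.3,0],
    [0,0,-6,-1.3,0],
    [0,0,-6,-1.3,0],
    [0,0,-6,-1.3,0],
  ],
)

```text
time: 7.25
eef_pos: [0.5031, -0.1017, 0.163]
eef_rot: [-3.141, -0.0, -0.095]
contact_force: [-0.4, 0.3, -0.3]
finger_gap: 0.149
finger_force: 30.0
```

Run:
```python
from h import *
s=observe()
print(s['time'],s['eef_pos'].tolist(),s['eef_rot'].tolist())
w=capture("wrist");a=capture("scene");b=capture("side")
for n,i in(("w5",w),("a5",a),("b5",b)): cv2.imwrite(f"pics/{n}.png",i[:,:,::-1])
t=s['eef_pos']+[0.002,0,-.067];print(proj("wrist",t,s),proj("side",t),proj("scene",t))
A=cv2.resize(w[215:305,215:350],None,fx=5,fy=5,interpolation=cv2.INTER_CUBIC)
x,y=proj("side",t)[0].astype(int)
B=cv2.resize(b[y-45:y+15,x-28:x+27],(135*3,60*0+ 442*0+450),interpolation=cv2.INTER_CUBIC)[:, :125*0+125] if 0 else None
cv2.imwrite("pics/c6.png",A[:,:,::-1])
```

```text
7.25 [0.5031318878397842, -0.1016745900086693, 0.1630021284778684] [-3.141479549020075, -0.0004678438618586078, -0.09527429752237504]
[[319.23049081 256.52773189]] [[346.40876262 271.41543102]] [[267.27850949 254.16833666]]
```

View pics/c6.png

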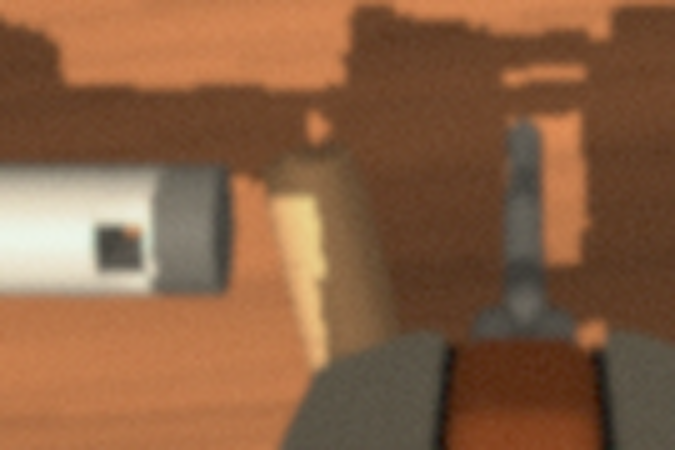

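The crop shows the square hole's centre at pixel (238.8,264.8). The leg is at u≈319.6, and the pin edges are level, so the yaw matches the rail. The tab's lower +x edge is at v≈283.6.

Run:
```python
from h import *
s=dict(eef_pos=np.array([0.50313,-0.10167,0.16300]),eef_rot=np.array([-3.14148,-.00047,-.09527]))
h=onz("wrist",(238.8,264.8),.095,s);print("hole",h,"y tool plane leg",)
yaw=-.0953;cx=np.array([np.cos(yaw),np.sin(yaw),0]);cy=np.array([-np.sin(yaw),np.cos(yaw),0])
print("delta hole-TCP along clip x,y (mm)",1e3*(h-s['eef_pos'])@cx,1e3*(h-s['eef_pos'])@cy)
for dz in(.0054,.0074): 
    p=onz("wrist",(319.6,283.6),s['eef_pos'][2]+dz,s);print("tab x centre off mm",1e3*(p-s['eef_pos'])@cx-13)
b=cv2.imread("pics/b5.png")[:,:,::-1].copy();S=cv2.cvtColor(b,cv2.COLOR_RGB2HSV)
print("side sat rows, cols 336..360")
for v in range(252,278,2): print(v,S[v,336:361,1].tolist())
print("side hole val, cols 318..342")
q=proj("side",h)[0];print(q)
for v in range(252,272): print(v,S[v,318:340,2].tolist())
e=1e-3
t=s['eef_pos']+[0,0,-.06];print("side leg proj at tcp",proj("side",[t,t+[0,0,-.006],t+5*e*cx,t+5*e*cy]),"hole+5mm x,y",proj("side",[h+5*e*cx,h+5*e*cy]))
```

```text
hole [ 0.50400411 -0.04237974  0.095     ] y tool plane leg
delta hole-TCP along clip x,y (mm) -4.771664803853169 59.10440194271837
tab x centre off mm -2.766389024341363
tab x centre off mm -1.9598515722818384
side sat rows, cols 336..360
252 [143, 139, 147, 150, 167, 106, 29, 21, 20, 24, 28, 16, 31, 133, 141, 135, 143, 141, 144, 160, 156, 161, 136, 141, 140]
254 [137, 145, 149, 154, 148, 160, 164, 145, 67, 44, 88, 50, 45, 139, 142, 139, 140, 144, 152, 145, 148, 143, 139, 148, 149]
256 [139, 138, 138, 145, 150, 161, 151, 152, 47, 35, 50, 7, 62, 154, 145, 145, 150, 149, 152, 142, 147, 121, 135, 158, 152]
258 [145, 143, 142, 137, 137, 141, 152, 146, 55, 25, 37, 26, 12, 19, 100, 159, 153, 144, 151, 148, 141, 161, 147, 157, 157]
260 [141, 144, 148, 145, 151, 157, 159, 138, 30, 24, 54, 209, 105, 33, 24, 147, 143, 162, 149, 142, 148, 134, 136, 138, 147]
262 [123, 153, 147, 161, 148, 140, 154, 136, 33, 29, 100, 218, 44, 19, 21, 154, 154, 145, 154, 152, 157, 154, 152, 145, 155]
264 [23, 26, 163, 148, 154, 174, 148, 124, 40, 28, 116, 90, 23, 21, 55, 195, 157, 146, 154, 161, 152, 135, 156, 13
[... 2482 characters left out ...]
 [73, 64, 77, 70, 68, 69, 67, 68, 70, 66, 67, 88, 122, 150, 159, 158, 156, 159, 160, 144, 89, 72]
268 [68, 62, 69, 70, 74, 70, 75, 68, 69, 71, 77, 60, 93, 156, 162, 160, 159, 161, 155, 122, 66, 69]
269 [69, 73, 73, 71, 72, 72, 70, 67, 75, 70, 73, 60, 30, 116, 165, 159, 162, 156, 119, 59, 71, 72]
270 [69, 72, 76, 68, 74, 71, 69, 64, 74, 71, 74, 62, 41, 59, 103, 117, 117, 103, 69, 83, 96, 107]
271 [71, 73, 68, 69, 69, 71, 69, 67, 72, 74, 73, 59, 31, 29, 56, 81, 64, 36, 70, 112, 116, 112]
side leg proj at tcp [[345.76275781 269.30487833]
 [345.73815836 271.33096009]
 [347.55043425 268.77090097]
 [344.77756533 268.2924118 ]] hole+5mm x,y [[334.5394824  260.31184781]
 [331.87793757 259.86130809]]
```

jog_arm(
  rows=[
    [0,0,0,1.5,0],
    [0,0,0,1.5,0],
    [0,0.1,3,1.5,0],
    [0,0.17,5,1.5,0],
    [0,0.17,5.92,1.5,0],
    [0,0.17,5.92,1.5,0],
    [0,0.17,5.92,1.5,0],
    [0,0.17,5.92,1.5,0],
    [0,0.17,5.92,1.5,0],
  ],
)

```text
time: 8.3
eef_pos: [0.5046, -0.0439, 0.1776]
eef_rot: [3.141, 0.0, -0.097]
contact_force: [-0.4, 0.4, -0.8]
finger_gap: 0.148
finger_force: 30.0
```

Run:
```python
from h import *
s=observe();print(s['time'],s['eef_pos'],np.degrees(s['eef_rot']),s['contact_force'])
```

```text
8.3 [ 0.50455001 -0.04387961  0.17760394] [ 1.79981949e+02  4.46803372e-04 -5.57966151e+00] [-0.35470929  0.42152112 -0.79541514]
```

jog_arm(
  rows=[
    [0,0,0.14,-0.6,0],
    [0,0,0.14,-1.1,0],
    [0,0,0.14,-1.3,0],
    [0,0,0.14,-1.4,0],
    [0,0,0.14,-1.5,0],
    [0,0,0.14,-1.6,0],
    [0,0,0.14,-1.65,0],
    [0,0,0.14,-1.65,0],
    [0,0,0.14,-1.65,0],
    [0,0,0.14,-1.65,0],
  ],
)

```text
time: 9.3
eef_pos: [0.5047, -0.0415, 0.1612]
eef_rot: [-3.142, -0.0, -0.096]
contact_force: [-0.5, 0.1, -0.4]
finger_gap: 0.151
finger_force: 30.0
```

jog_arm(
  rows=[
    [0,0,0,-0.05,0],
    [0,0,0,-0.1,0],
    [0,0,0,-0.15,0],
    [0,0,0,-0.2,0],
    [0,0,0,-0.2,0],
    [0,0,0,-0.2,0],
  ],
)

```text
time: 9.9
eef_pos: [0.5046, -0.0415, 0.1591]
eef_rot: [3.142, 0.0, -0.096]
contact_force: [-0.4, 0.7, -1.1]
finger_gap: 0.15
finger_force: 30.0
```

jog_arm(
  rows=[
    [0,0,0,-0.05,0],
    [0,0,0,-0.1,0],
    [0,0,0,-0.15,0],
    [0,0,0,-0.2,0],
    [0,0,0,-0.2,0],
    [0,0,0,-0.2,0],
  ],
)

```text
time: 10.5
eef_pos: [0.5046, -0.0415, 0.1571]
eef_rot: [3.142, 0.0, -0.096]
contact_force: [-0.9, 0.6, -1.1]
finger_gap: 0.149
finger_force: 30.0
```

jog_arm(
  rows=[
    [0,0,0,-0.1,0],
    [0,0,0,-0.2,0],
    [0,0,0,-0.3,0],
    [0,0,0,-0.4,0],
    [0,0,0,-0.4,0],
    [0,0,0,-0.4,0],
  ],
)

```text
time: 11.1
eef_pos: [0.5046, -0.0415, 0.1531]
eef_rot: [3.142, 0.0, -0.096]
contact_force: [-0.6, -0.1, -1.0]
finger_gap: 0.144
finger_force: 30.0
```

jog_arm(
  rows=[
    [0,0.05,0,0,0],
    [0,0.1,0,0,0],
    [0,0.15,0,0,0],
    [0,0.15,0,0,0],
  ],
)

```text
time: 11.5
eef_pos: [0.5061, -0.0415, 0.1531]
eef_rot: [3.142, 0.0, -0.096]
contact_force: [-0.2, 0.6, -0.8]
finger_gap: 0.148
finger_force: 30.0
```

jog_arm(
  rows=[
    [0,-0.1,0,0,0],
    [0,-0.2,0,0,0],
    [0,-0.3,0,0,0],
    [0,-0.3,0,0,0],
  ],
)

```text
time: 11.9
eef_pos: [0.5032, -0.0415, 0.1532]
eef_rot: [-3.142, -0.0, -0.096]
contact_force: [-0.2, -0.6, -1.5]
finger_gap: 0.146
finger_force: 30.0
```

jog_arm(
  rows=[
    [0,-0.05,0,0,0],
    [0,-0.1,0,0,0],
    [0,-0.15,0,0,0],
    [0,-0.15,0,0,0],
  ],
)

```text
time: 12.3
eef_pos: [0.5024, -0.0415, 0.1533]
eef_rot: [-3.141, -0.002, -0.096]
contact_force: [3.6, -0.2, -2.4]
finger_gap: 0.149
finger_force: 30.0
```

Run:
```python
from h import *
s=observe();print(s['time'],s['eef_pos'],s['contact_force'])
b=capture("side");a=capture("scene");cv2.imwrite("pics/b6.png",b[:,:,::-1]);cv2.imwrite("pics/a6.png",a[:,:,::-1])
t=s['eef_pos']+[0,0,-.065];print("tip proj side",proj("side",t),"scene",proj("scene",t))
S=cv2.cvtColor(b,cv2.COLOR_RGB2HSV)
print("side S cols 322..348")
for v in range(244,272): print(v,' '.join('%3d'%k for k in S[v,322:348,1]),'|',' '.join('%3d'%k for k in S[v,322:348,2]))
```

```text
12.3 [ 0.50239127 -0.04147849  0.1532888 ] [ 3.63453216 -0.21371305 -2.42735574]
tip proj side [[332.07414508 263.05560588]] scene [[291.73184078 252.95030996]]
side S cols 322..348
244 146 147 142 139 150  82  18  31  32  33  21  18  29 106 174 162 156 159 162 153 160 168 157 162 159 167 | 213 212 213 218 200 124 129 138 118 100 110 144 142 145 163 168 170 172 173 177 177 173 175 172 172 166
245 143 139 107  88  34   9  16  25  25  24  29  19  25 103 172 162 164 158 165 160 161 160 167 164 159 163 | 217 197 158 165 135 111 113 141 132 137 142 145 143 134 148 154 154 157 158 159 160 158 157 157 157 153
246  31  17  61  43  25   8   8  43  39  18  52  58  28 135 177 173 157 160 169 173 154 161 167 161 160 161 | 142 105  54  60  52  61  68  83 119 131 137 140 137 121 137 140 146 147 149 147 154 152 148 149 145 144
247  15   5   7   7  15  15   4 110  92  36  96  80  22 142 168 170 167 158 164 157 161 164 159 163 158 166 |  51  53  69  69  70  69  57  93 128 142 165 165 129 106 129 132 136 142 140 143 144 143 143 141 139 129
248  17  35  19  30  14   8  35 146 128  22  59  49  46 154 16
[... 4373 characters left out ...]
57 161 158 154 119  66  75  76  72  76  79  87 100 109 121
269  11  11  23  11  20  14  10  29 113  40  24  24  23  29  46 175 157 152 147 151 137 160 147 147 140 158 |  68  70  68  69  76  74  75  61  36 120 167 161 163 157 117  67  73  74  78  91 108 115 123 120 118 113
270  18   7   7  25  15  18  10  15  64 121  94  65  62  80 200 162 149 141 141 144 147 140 143 153 148 146 |  71  69  73  72  67  72  74  66  36  57 100 118 119 105  65  82  96 107 119 117 118 122 118 115 121 119
271  14  10  17  11  14  22  14   4  64  49 173 177 162 105 110 136 157 153 148 152 143 148 151 147 152 152 |  72  74  74  71  71  71  71  65  24  26  56  75  63  39  65 111 112 112 114 111 114 112 113 118 116 116
```

jog_arm(
  rows=[
    [0,0.12,0,0,0],
    [0,0.22,0,0,0],
    [0,0.22,0,-0.15,0],
    [0,0.22,0,-0.3,0],
    [0,0.22,0,-0.45,0],
    [0,0.22,0,-0.6,0],
    [0,0.22,0,-0.6,0],
    [0,0.22,0,-0.6,0],
  ],
)

```text
time: 13.2
eef_pos: [0.5038, -0.0415, 0.1471]
eef_rot: [3.142, 0.0, -0.096]
contact_force: [1.6, -0.5, -0.9]
finger_gap: 0.149
finger_force: 30.0
```

jog_arm(
  rows=[
    [0,0.06,0,-0.1,0],
    [0,0.06,0,-0.2,0],
    [0,0.06,0,-0.3,0],
    [0,0.06,0,-0.4,0],
    [0,0.06,0,-0.5,0],
    [0,0.06,0,-0.5,0],
    [0,0.06,0,-0.5,0],
  ],
)

```text
time: 13.9
eef_pos: [0.5049, -0.0415, 0.1421]
eef_rot: [-3.142, -0.001, -0.096]
contact_force: [4.1, -0.4, -0.1]
finger_gap: 0.146
finger_force: 30.0
```

jog_arm(
  rows=[
    [0,0.08,0,0,0],
    [0,0.08,0,-0.1,0],
    [0,0.08,0,-0.2,0],
    [0,0.08,0,-0.3,0],
    [0,0.08,0,-0.3,0],
    [0,0.08,0,-0.3,0],
  ],
)

```text
time: 14.5
eef_pos: [0.5054, -0.0415, 0.139]
eef_rot: [3.142, -0.0, -0.096]
contact_force: [4.0, -0.7, -1.7]
finger_gap: 0.148
finger_force: 30.0
```

jog_arm(
  rows=[
    [0,0.05,0,-0.1,0],
    [0,0.05,0,-0.2,0],
    [0,0.05,0,-0.3,0],
    [0,0.05,0,-0.3,0],
    [0,0.05,0,-0.3,0],
  ],
)

```text
time: 15.0
eef_pos: [0.5055, -0.0415, 0.1359]
eef_rot: [3.141, 0.0, -0.096]
contact_force: [4.4, -0.2, -3.5]
finger_gap: 0.148
finger_force: 30.0
```

jog_arm(
  rows=[
    [0,0,0,-0.1,0],
    [0,0,0,-0.2,0],
    [0,0,0,-0.3,0],
    [0,0,0,-0.4,0],
    [0,0,0,-0.4,0],
    [0,0,0,-0.4,0],
  ],
)

```text
time: 15.6
eef_pos: [0.5054, -0.0415, 0.1319]
eef_rot: [3.142, 0.001, -0.096]
contact_force: [3.0, -0.4, -2.5]
finger_gap: 0.148
finger_force: 30.0
```

jog_arm(
  rows=[
    [0,-0.05,0,-0.1,0],
    [0,-0.05,0,-0.2,0],
    [0,-0.05,0,-0.3,0],
    [0,-0.05,0,-0.4,0],
    [0,-0.05,0,-0.4,0],
    [0,-0.05,0,-0.4,0],
  ],
)

```text
time: 16.2
eef_pos: [0.5046, -0.0415, 0.1279]
eef_rot: [3.141, 0.001, -0.096]
contact_force: [0.6, -0.3, -2.6]
finger_gap: 0.152
finger_force: 30.0
```

Run:
```python
from h import *
s=observe();print(s['time'],s['eef_pos'],s['contact_force'],s['wrist_torque'])
w=capture("wrist");b=capture("side");a=capture("scene")
for n,i in(("w7",w),("a7",a),("b7",b)): cv2.imwrite(f"pics/{n}.png",i[:,:,::-1])
print("tab wrist",blobs(w,(3,140,50),(20,255,255),(300,250,345,350),100))
print("pin end proj", proj("side",[[.502,-.0555,.085]]),"tip",proj("side",s['eef_pos']-[0,0,.0655]), "head",proj("side",s['eef_pos']+[0,0,.0184]))
S=cv2.cvtColor(b,cv2.COLOR_RGB2HSV)
for v in range(252,284): print(v,' '.join('%3d'%k for k in S[v,322:346,1]),'|',' '.join('%3d'%k for k in S[v,322:346,2]))
```

```text
16.2 [ 0.50456372 -0.04145906  0.12786802] [ 0.59664268 -0.34697098 -2.59473404] [ 0.04825293 -0.27100141  0.04577646]
tab wrist [([303, 283, 34, 65, 2004], [319.3, 315.9])]
pin end proj [[334.98698082 266.75514494]] tip [[332.80495685 271.22620876]] head [[332.74167989 243.34308606]]
252  29  29  29  30  26  24  27  24  30  51  40  29  19  34 117 145 149 148 155 150 147 137 142 144 | 150 142 134 126 128 126 125 140 143 126 126 125 131 151 192 227 209 158 102 138 206 232 224 215
253  29  29  29  30  34  27   9  17  25  19  16  22   9  77 145 141 139 144 157 145 149 142 137 140 | 149 147 142 136 126 113  83 105 133 124 130 139 135 162 208 220 218 207 146  93 130 199 221 215
254  29  28  30  32  32  32   8  95  82  20  24  38  11  64 142 146 154 153 150 160 146 158 146 145 | 150 147 143 142 136 111  66 118 162 130 137 134 121 160 205 205 151 102 100 102  94 131 194 217
255  26  29  31  27  28  28  19 137 155 100  72 106  34  84 150 139 139 150 144 142 158 150 154 143 | 146 143 149 179 185 163 137 170 217 146 139 168 144 171 214 218 209 160 113 113 105  92 129 198
256  27  30  26  22  2
[... 4821 characters left out ...]
 140 138 |  80  89  99 111 118 116 105 183 228 219 215 213 216 220 216 212 207 204 210 216 218 215 211 212
281 166 164 152 152 153 143 153 156 143 143 144 139 141 145 139 140 138 140 142 141 142 139 139 140 | 123 120 119 116 113 116 107 175 224 221 219 213 212 213 217 217 212 207 206 210 216 217 214 210
282 145 151 147 147 150 151 147 151 139 156 144 144 139 141 142 141 141 137 139 142 142 147 144 141 | 120 118 116 118 114 113 106 105  97 160 219 218 214 214 215 214 215 212 209 206 207 211 215 214
283 140 152 143 152 146 149 143 136 145 164 151 139 143 142 139 143 137 136 140 139 143 144 143 139 | 124 116 118 116 119 115 114 116 107  95 169 222 217 215 214 214 217 216 213 209 205 206 211 215
```

jog_arm(
  rows=[
    [0,0,0,-0.1,0],
    [0,0,0,-0.2,0],
    [0,0,0,-0.3,0],
    [0,0,0,-0.3,0],
    [0,0,0,-0.3,0],
  ],
)

```text
time: 16.85
eef_pos: [0.5051, -0.0415, 0.1251]
eef_rot: [3.142, 0.0, -0.096]
contact_force: [1.1, -0.6, -0.2]
finger_gap: 0.149
finger_force: 30.0
```

jog_arm(
  rows=[
    [20,0,0,0,0],
    [25,0,0,0,0],
    [30,0,0,0,0],
    [40,0,0,0,0],
    [50,0,0,0,0],
    [50,0,0,0,0],
    [50,0,0,0,0],
    [50,0,0,0,0],
  ],
)

```text
time: 17.65
eef_pos: [0.5052, -0.0415, 0.1251]
eef_rot: [3.142, 0.0, -0.096]
contact_force: [-1.0, 0.2, 0.4]
finger_gap: 0.5
finger_force: 0.0
```

jog_arm(
  rows=[
    [50,0,0,1,0],
    [50,0,0,3,0],
    [50,0,0,6,0],
    [50,0,0,10,0],
    [50,0,0,14,0],
    [50,0,0,15,0],
    [50,0,-5,15,0],
    [50,0,-10,15,0],
    [50,0,-10,15,0],
    [50,0,-10,15,0],
  ],
)

```text
time: 18.65
eef_pos: [0.5046, -0.1425, 0.275]
eef_rot: [-3.142, 0.001, -0.099]
contact_force: [0.4, 0.5, -0.1]
finger_gap: 0.501
finger_force: 0.0
```

Run:
```python
from h import *
s=observe();print(s['time'],s['eef_pos'],s['contact_force'],s['finger_gap'])
w=capture("wrist");b=capture("side");a=capture("scene")
for n,i in(("w8",w),("a8",a),("b8",b)): cv2.imwrite(f"pics/{n}.png",i[:,:,::-1])
x,y=proj("side",[.504,-.042,.143])[0].astype(int);print("exp side",x,y,"scene",proj("scene",[.504,-.042,.143]))
bs=blobs(b,(5,185,90),(20,255,255),(x-15,y-20,x+15,y+15),8);as_=blobs(a,(5,185,90),(20,255,255),(281,215,305,246),8);print(bs,as_)
print("wrist exp top",proj("wrist",[.504,-.042,.154],s),blobs(w,(3,170,60),(20,255,255),None,100))
S=cv2.cvtColor(b,cv2.COLOR_RGB2HSV)
for v in range(238,276): print(v,' '.join('%3d'%k for k in S[v,324:346,1]))
if bs and as_: print(tri([ray("side",bs[0][1]),ray("scene",as_[0][1])]))
```

```text
18.65 [ 0.50461521 -0.14253283  0.27503235] [ 0.36414288  0.54909314 -0.14103747] 0.500870696299536
exp side 332 244 scene [[290.36227016 236.76962737]]
[([327, 240, 12, 10, 93], [332.7, 244.5])] [([288, 232, 7, 14, 83], [291.0, 237.7])]
wrist exp top [[207.35905731 251.48793995]] [([200, 231, 22, 30, 524], [209.7, 245.7])]
238 154 154 145 144 161 169 163 160 154 157 155 154 158 159 162 159 155 153 149 149 151 151
239 138 148 153 144 150 159 160 154 157 160 159 160 161 151 158 156 149 150 151 150 149 152
240 156 124 164 137 152 173 163 164 185 180 190 188 189 176 151 153 154 143 155 152 154 156
241 144 156 151 148 189 197 188 188 192 189 191 192 188 196 173 150 148 153 152 152 156 154
242 136 145 146 190 194 193 188 189 190 190 190 192 199 202 179 158 152 153 148 150 156 157
243 144 141 145 151 200 195 191 190 188 197 206 198 202 207 171 151 161 154 153 157 156 156
244 145 137 137 141 204 212 198 202 203 198 206 198 199 215 185 147 161 162 152 156 159 158
245  97  75  15  46 224 207 198 204 202 205 201 209 197 195 179 153 160 161 162 163 169 160
246  11   4  12  59 224 203 210 195 20
[... 2059 characters left out ...]
42 123 163 164 148
269  11  17   4  11  14  15 123  42  28  27  29  26  19  32  87 165 147 140 145 157 148 148
270   7  17   4  15   7  12  44  28  30  55  73  67  38  30  52 159 139 157 145 153 151 147
271  22  11  11  24  10   9  34  29  31  67 173  78 104 128 161 158 148 158 141 147 145 159
272  15  11   3  22   4   8  24  20  29  17  35  27  18  63 146 155 157 142 145 144 153 144
273  15  22  23  21  12  19  14  18  15  19   4   4   9  12  63 147 149 147 154 160 150 149
274   7  25  11  24  11  19  18  20  23  15   8  16   4  16  33 115 155 149 139 137 142 143
275  14  18   7  14  18  20  15  17  19  10   8   4  11  21  39 128 150 150 152 138 142 138
[ 0.50555865 -0.04039868  0.14163861]
```

```bash
python3 -c "
from cell import *
print(sign_off())"
```

```text
the job is handed in; nothing more can be done
None
```

The orange clip's leg is through the pin's hole, with its head about 57–58 mm above the pin's axis. I let go, backed the arm clear and handed the job in at about 19 s. I never felt a clear snap as the bow went over, so I'm judging that it closed from the camera pictures and the drop in side force.

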